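# Level the stone balance slab with a wedge shim

### The job

The stone balance slab on the lab bench sits low at one of its two corners nearest the robot. Set the round spirit level flat on the middle of the slab and let go of it, then push the wooden wedge, thin end first, under the low corner until the bubble lies inside the black ring, and leave the wedge there. Do not shove the slab out of place or disturb the things standing around it.

Things in the scene. Friction and masses are not known exactly. Their poses are not given: they have to be found in the camera images.
- slab: the balance slab: loose pale marble plate, 200 (its x) x 260 (y) x 20 mm thick, about 2.8 kg. Origin: centre of its underside; z up, x away from the robot, turned up to 0.2 rad. It rests on three 24 mm rubber pads stuck to the bench under (66, 0), (-38, 70) and (-38, -70) mm of its frame. Two pads hold it 13 to 16 mm up; one near pad, left or right, is 4 to 5.5 mm lower
- corner_left (a point): lower edge of the slab's near left corner, at (-100, 130, 0) mm in its frame. The low near corner stands about 3 to 10 mm above the bench, the other 13 to 17 mm (lean 0.03 to 0.05 rad). Lifted near the low corner, the slab turns about the two good pads, and is level when that corner is as high as the good pads
- corner_right (a point): lower edge of the slab's near right corner, at (-100, -130, 0) mm in the slab's frame; the same applies
- wedge: shim: wooden wedge 120 mm long (its x), 36 mm wide, flat below, 3 mm thick at the thin end (+x) and 24.6 mm at the thick end (-x), slope 0.18; 50 g. Origin: centre of its underside. It stays when let go. Slid square under the slab's near edge beside the low corner, it levels the slab with its thin end 52 to 75 mm inside the edge; each further 1 mm shifts the bubble 0.9 mm; the push takes 5 to 15 N
- wedge_tip (a point): middle of the wedge's thin end, on its bottom, 60 mm from the wedge's origin along its +x
- level: the round (bull's-eye) spirit level: a loose aluminium disc 60 mm across and 16 mm high, 0.2 kg, flat below, with a pale vial in its top. Origin: centre of its underside. It starts on the bench
- vial_mid (a point): centre of the vial and of its black ring, on the level's axis 12.5 mm above its underside. The ring's radius is 11 mm inside
- bubble_mid (a point): centre of the white bubble, 14 mm across, in the vial. It floats to the higher side, 0.9 mm off centre for each 0.001 rad of tilt, up to about 10 mm along each of two axes, and settles in about 1.5 s. It lies inside the ring when less than 4 mm from vial_mid
- bottle: bystander: glass reagent bottle 70 mm across, 150 mm high; origin under its centre
- tip_box: bystander: pipette-tip box 85 x 125 x 67 mm; origin under its centre
- dishes: bystander: two stacked culture dishes 93 mm across, 31 mm high; origin under their centre
- flask: bystander: flat culture flask 182 x 80 x 34 mm, lying; origin under its centre

How it is judged:
On the way, in this order (a step that is already met when the one before it is completed fails the run):
1. the spirit level stands flat on the middle of the slab (centre within 50 mm of the slab's), let go and at rest, before the wedge lifts the slab (horizontal distance between level and slab below 0.05 m and z of level in the frame of slab between 0.017 and 0.0225 m and angle between the z axis of level and the z axis of slab, either way round below 0.02 rad and contact force between level and the fingers below 0.05 N and linear speed of level below 0.01 m/s and contact force between wedge and slab below 0.3 N), for 0.2 s.
2. the wedge is under the low corner and bears the slab, with the bubble inside the ring (contact force between wedge and slab above 0.5 N and horizontal distance between bubble_mid and vial_mid below 0.004 m and horizontal distance between level and slab below 0.05 m), for 0.2 s.
At the end, for the whole second after the job is handed in: Level flat on the slab, within 50 mm of its middle; wedge flat on the bench, thin end under the slab, wedge centre within 90 mm of the low near corner and carrying it (over 0.5 N); bubble centre within 4 mm of the vial's centre; slab, level and wedge at rest (all of step 2 and z of level in the frame of slab between 0.017 and 0.0225 m and angle between the z axis of level and the z axis of slab, either way round below 0.02 rad and x of wedge_tip in the frame of slab between -0.1 and 0.1 m and y of wedge_tip in the frame of slab between -0.13 and 0.13 m and (horizontal distance between wedge and corner_left below 0.09 m or horizontal distance between wedge and corner_right below 0.09 m) and angle between wedge's own z axis and vertical below 0.05 rad and linear speed of each of slab, level, wedge below 0.01 m/s); the robot touches nothing.
It fails at once if the slab is shoved more than 25 mm from its place (distance of slab from where it was at the start of the episode above 0.025 m).
It fails at once if a bystander is moved more than 30 mm or knocked over (distance of any of bottle, tip_box, dishes, flask from where it was at the start of the episode above 0.03 m or angle between bottle's own z axis and vertical above 0.5 rad).
It also fails if it takes over 72 s, if anything falls off the work surface, if the arm or the gripper's body presses on something with over 40 N, if the wrist force passes 120 N, or if a joint passes its speed limit or range.

### The arm

A 7-joint arm with a two-finger parallel gripper is mounted at the origin on the work surface. World frame = base frame: x ahead of the robot, y to its left, z up, the work surface at z = 0. Lengths are in m, angles in rad, forces in N, time in s.
With the tool pointing down it reaches from about 0.425 to 0.925 m from the base axis. Payload 6.8 kg.
Tool frame: the origin (TCP) lies midway between the tips of the shut fingers; the grasp point (between the pads) lies r.grasp_offset behind it (r.grasp_offset is the distance from the TCP to the grasp point, in m); z points along the fingers, y is the direction in which the jaws open and shut (so a half turn about z gives the same grasp; the last joint's range is limited). The gripper opens to 85 mm and grips with 20 to 120 N. Pads are 22 mm wide; open, the fingers measure 114 mm over their backs; the gripper's body (76 mm by 85 mm) begins 54 mm behind the grasp point. The pads swing forward as they close: fully open they stand 13 mm farther back than shut.
Start: joints at [-1.262, 0.477, 0.022, 1.555, -0.011, 1.109, -0.083], TCP at [0.273, 0.617, 0.231] pointing down, gripper open.
Joint ranges: [-2.96, 2.96], [-0.34, 2.1], [-1.41, 1.46], [0.24, 2.44], [-1.37, 4.51], [0.17, 1.92], [-2.96, 2.96]. Speed limits (rad/s): [2.39, 2.39, 3.14, 3.14, 3.14, 3.14, 3.14].

### API

Orientations are given as a rotation vector (axis times angle).
In Python, from bench import r gives the robot as it stands. The module is installed in compiled form; this text tells all that it offers.
- The arm moves only by the tool send_rows, never from a script. Its argument "moves" is one flat list of numbers, 4 for each row, row after row: the shift along the tool's x, y, z in mm, then the turn about the tool's z in degrees. A call has 1 to 8 rows; each row is the pose to reach, as a shift and turn from the pose commanded when the call began, along the tool's axes at that moment; what a row does not reach only later rows make up. A row lasts 1/8 s, in which the tool goes at most 62.5 mm and 10.7 degrees, less where a joint would pass 70% of its speed; a pose out of reach is approached as far as the arm can. A call with a gripper value outside its range is refused whole. "hand" is the closure, from 0 (fully open) to 1 (shut), set as the call begins (left out, the last holds). The fingers move at their own pace and stop on an object; "newtons" is the grip in N (left out, the last holds). Time passes only in rows, so rows that repeat a pose let the fingers close. It gives the time, the measured TCP pose, the force and the opening at its end, in the units of the state.
- r.get_obs(): the state, without advancing time (a new reading comes with each control period).
- r.grab_frame(name): name is "side" or "top" or "wrist"; returns a dict with "img" (384x512x3 uint8, red, green, blue), "mtx" (3x3 intrinsics, pixels), "D" ([k1, k2, p1, p2, k3] as OpenCV has them; the pictures are not rectified), "world_to_cam" (4x4, takes a point from world to camera coordinates). Camera axes: x right, y up, looking along -z (the intrinsics and any distortion apply to the point x, -y, -z); pixel columns grow to the right and rows downward; lengths in m; the calibration is good to about 2 mm. A picture is of the moment at which its call begins. There is no depth.
- r.hand_in(): hands the job in, once; it reports no verdict.
The state is a dict: "clock": time; "joints": joint angles; "qvel": joint speeds; "tau": joint torques, N m; "tcp_pos": TCP position; "orientation": TCP orientation; "contact_force": force on the tool from outside, world axes, zero at the start; "moment": the same for the moment, N m; "grip_width": finger opening in m.
Only numpy, scipy, OpenCV 4.12 (cv2) and the standard library are available. Lean on these libraries where they do the work, as an engineer would, in place of code of your own. Each camera call takes 0.05 s, during which the arm holds its last target.

## Working session

There is one attempt and no reset: what is moved stays moved. The work goes in short steps, Python scripts to look and compute and a tool call to move; the robot and the scene stay as the last step left them, time stands still between calls to the robot, and variables do not carry over. Pictures are saved under pics/ and viewed, and the job is handed in when it is done.

Besides the shell and the picture viewer there is one more tool, called as a command line: name --argument value ..., lists and objects as JSON in quotes. send_rows: Moves the arm, as the interface text tells. Its arguments: {"type":"object","properties":{"moves":{"type":"array"},"hand":{"type":"number"},"newtons":{"type":"number"}},"required":["moves"]}

```bash
mkdir -p pics
cat > h.py <<'E'
import numpy as np, cv2, pickle
from bench import r
def snap(n,tag):
    f=r.grab_frame(n); cv2.imwrite(f'pics/{tag}.png',f['img'][:,:,::-1]); pickle.dump(f,open(f'pics/{tag}.pkl','wb')); return f
def load(tag): return pickle.load(open(f'pics/{tag}.pkl','rb'))
def ray(f,uv):
    p=cv2.undistortPoints(np.array([[uv]],float),np.array(f['mtx'],float),np.array(f['D'],float))[0,0]
    T=np.array(f['world_to_cam']); R=T[:3,:3]; c=-R.T@T[:3,3]
    return c,R.T@np.array([p[0],-p[1],-1])
def pt(f,uv,z):
    c,d=ray(f,uv); return c+d*(z-c[2])/d[2]
def proj(f,P):
    T=np.array(f['world_to_cam']); q=(T[:3,:3]@np.array(P,float).reshape(-1,3).T).T+T[:3,3]
    q=q*[1,-1,-1]
    return cv2.projectPoints(q.reshape(-1,1,3),np.zeros(3),np.zeros(3),np.array(f['mtx'],float),np.array(f['D'],float))[0][:,0]
def crop(tag,x0,y0,x1,y1,s,out):
    im=cv2.imread(f'pics/{tag}.png')[y0:y1,x0:x1]; cv2.imwrite(f'pics/{out}.png',cv2.resize(im,None,fx=s,fy=s,interpolation=cv2.INTER_CUBIC))
E
python3 - <<'E'
from h import *
o=r.get_obs(); print({k:np.round(v,3) for k,v in o.items()}, r.grasp_offset)
for n in('top','side','wrist'): snap(n,n+'0')
E
```

```text
{'clock': np.float64(0.0), 'joints': array([-1.262,  0.478,  0.022,  1.556, -0.012,  1.109, -0.083]), 'qvel': array([-0.   , -0.001, -0.001,  0.002,  0.001, -0.001, -0.   ]), 'tau': array([-0.0000e+00, -5.9645e+01,  1.6070e+00, -2.8121e+01,  1.2000e-02,
        9.0000e-03,  0.0000e+00]), 'tcp_pos': array([0.273, 0.617, 0.23 ]), 'orientation': array([-6.500e-01, -3.073e+00,  3.000e-03]), 'contact_force': array([ 0.109,  0.659, -0.389]), 'moment': array([-0.016, -0.034,  0.012]), 'grip_width': np.float64(0.086)} 0.0187
```

View pics/top0.png

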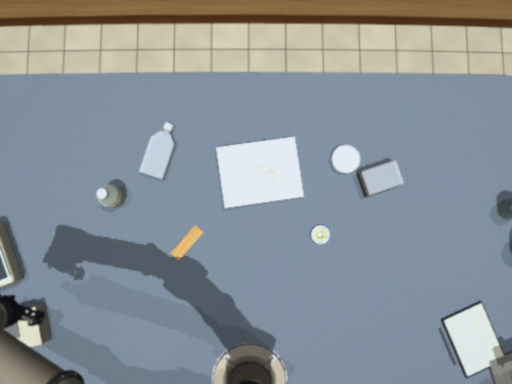

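View pics/side0.png

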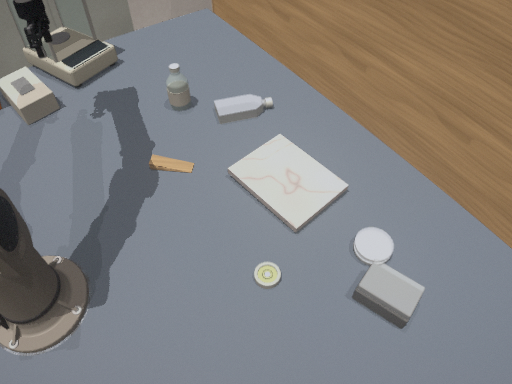

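View pics/wrist0.png

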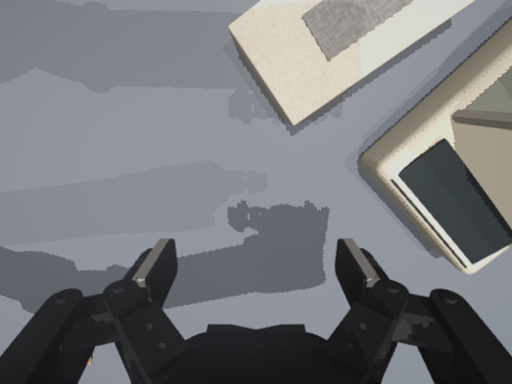

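The top view has x up and y left. It shows the slab around (260,172), the level at (320,234), the wedge at (188,242), and the robot base at the bottom. I'll enlarge these.

Run:
```python
from h import *
crop('top0',160,125,340,265,4.4,'c1'); crop('side0',140,125,360,295,3.6,'c2')
f=load('top0'); c,_=ray(f,(256,192)); print(c)
for uv in[(320,234),(173,258),(203,227)]: print(pt(f,uv,0.016 if uv[0]==320 else 0.01))
```

```text
[4.69315766e-01 2.92650988e-04 1.55697676e+00]
[ 0.46898306 -0.23205528  0.016     ]
[0.39176831 0.24660903 0.01      ]
[0.49249819 0.14940475 0.01      ]
```

View pics/c1.png

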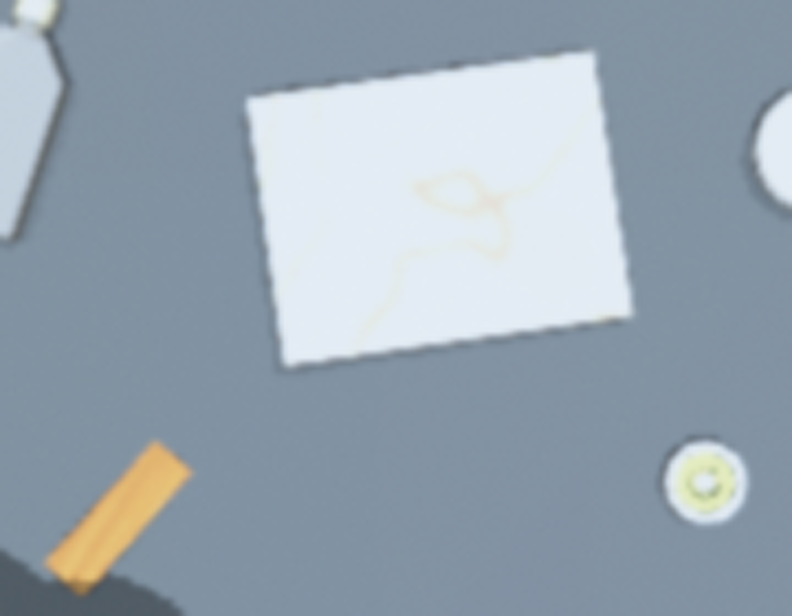

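View pics/c2.png

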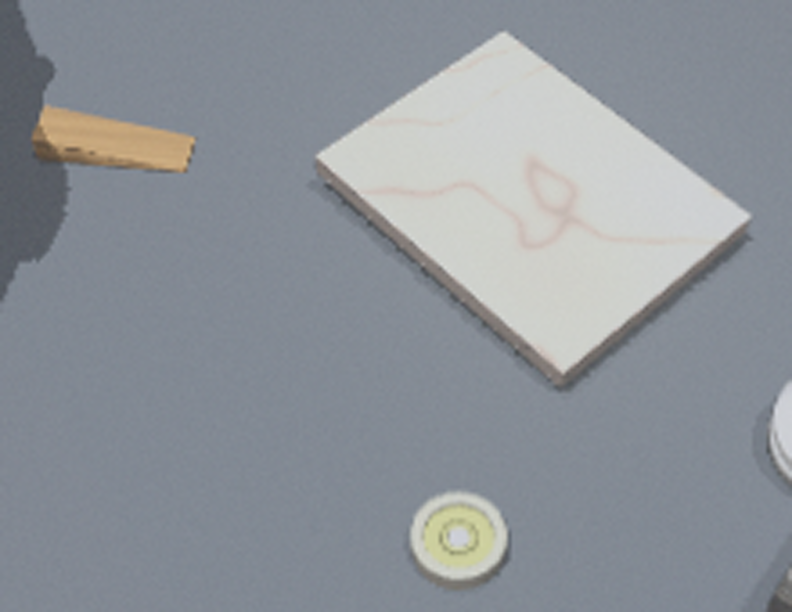

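```bash
cat >> h.py <<'E'
from scipy.spatial.transform import Rotation as Ro
def plan(P,yang=None):
    """P: target TCP (None=hold coordinate), yang: angle deg of tool y in world. prints dx dy dz turn"""
    o=r.get_obs(); R=Ro.from_rotvec(o['orientation']).as_matrix()
    d=R.T@(np.array(P)-o['tcp_pos'])*1000
    a=np.degrees(np.arctan2(R[1,1],R[0,1])); t=None
    if yang is not None: t=-((yang-a+90)%180-90)
    print('tcp',np.round(o['tcp_pos'],4),'yang',round(a,2),'move',np.round(d,1),'turn',t,'clk',o['clock'],'F',np.round(o['contact_force'],1))
E
python3 - <<'E'
from h import *
f=load('top0');s=load('side0')
t=lambda x,y:(160+(x+.5)/4.4-.5,125+(y+.5)/4.4-.5)
q=lambda x,y:(140+(x+.5)/3.6-.5,125+(y+.5)/3.6-.5)
C=dict(fl=((247,98),(505,32)),fr=((595,52),(750,217)),nr=((632,315),(564,377)),nl=((285,366),(317,161)))
X=[pt(f,t(*v[0]),.034) for v in C.values()];m=np.mean(X,0);print('slab',m, np.degrees(np.arctan2(*((X[0]+X[1]-X[2]-X[3])[[1,0]]))),np.degrees(np.arctan2(*((X[0]+X[3]-X[1]-X[2])[[1,0]]))))
for k,v in C.items(): print(k,pt(f,t(*v[0]),.034),pt(s,q(*v[1]),.034))
print('lev',pt(f,t(706,482),.016),pt(s,q(459,537),.014))
for a in[(45,563),(82,596),(193,470),(156,441)]: print('w',pt(f,t(*a),.012))
for a in[(45,108),(34,155),(188,171),(194,140)]: print('ws',pt(s,q(*a),.0))
plan([.469,-.232,.15],20)
E
```

```text
slab [ 0.67124312 -0.03539343  0.034     ] 7.819435676923926 97.97511315738994
fl [0.75264143 0.10733308 0.034     ] [0.75680949 0.10791532 0.034     ]
fr [ 0.78730942 -0.15100242  0.034     ] [ 0.78644763 -0.1523077   0.034     ]
nr [ 0.59112887 -0.17640538  0.034     ] [ 0.58879447 -0.18489461  0.034     ]
nl [0.55389274 0.07850098 0.034     ] [0.55560214 0.07275752 0.034     ]
lev [ 0.46846515 -0.23227254  0.016     ] [ 0.47020119 -0.23292673  0.014     ]
w [0.4094367  0.25674321 0.012     ]
w [0.38519915 0.229139   0.012     ]
w [0.4780447  0.14757499 0.012     ]
w [0.49951397 0.17514905 0.012     ]
ws [ 4.17545253e-01  2.77095662e-01 -1.11022302e-16]
ws [ 3.88443090e-01  2.33742348e-01 -1.11022302e-16]
ws [ 4.81722154e-01  1.48646412e-01 -1.11022302e-16]
ws [5.01401148e-01 1.75394369e-01 1.11022302e-16]
tcp [0.2731 0.6168 0.2306] yang 66.12 move [-522.7 -696.7   81.6] turn 46.119861310212286 clk 0.15 F [-0.3 -1.2 -0.2]
```

Run:
```python
from h import *
plan([.47,.22,.2],40)
```

```text
tcp [0.2731 0.6168 0.2306] yang 66.12 move [-340.7 -283.1   31. ] turn 26.119861310212286 clk 0.15 F [-0.3 -1.2 -0.2]
```

send_rows --moves '[-42, -35, 4, 3, -84, -70, 8, 6, -126, -105, 12, 10, -170, -140, 16, 13, -212, -175, 20, 16, -254, -210, 24, 20, -297, -246, 28, 23, -340, -283, 31, 26]' --hand 0

```text
clock: 1.15
tcp_pos: [0.47, 0.2192, 0.2002]
orientation: [-1.327, -2.848, -0.0]
contact_force: [0.9, 0.7, -0.6]
grip_width: 0.0852
```

Run:
```python
from h import *
plan([.469,-.232,.12],0)
```

```text
tcp [0.47   0.2192 0.2002] yang 40.04 move [-344.8 -291.    80.1] turn 40.036929479717934 clk 1.15 F [ 0.9  0.7 -0.6]
```

send_rows --moves '[-43, -36, 5, 5, -86, -73, 10, 10, -129, -109, 20, 15, -172, -146, 30, 20, -215, -182, 40, 25, -258, -218, 50, 30, -301, -255, 65, 35, -345, -291, 80, 40]'

```text
clock: 2.15
tcp_pos: [0.4693, -0.232, 0.1199]
orientation: [2.221, 2.221, 0.001]
contact_force: [0.8, 0.4, 0.5]
grip_width: 0.0854
```

Run:
```python
from h import *
snap('wrist','w1')
plan([.469,-.232,.0],0)
```

```text
tcp [ 0.4673 -0.2406  0.1191] yang -0.69 move [  9.3   1.6 119.1] turn -0.6910365595336145 clk 2.2 F [-0.5 -6.4  0.3]
```

View pics/w1.png

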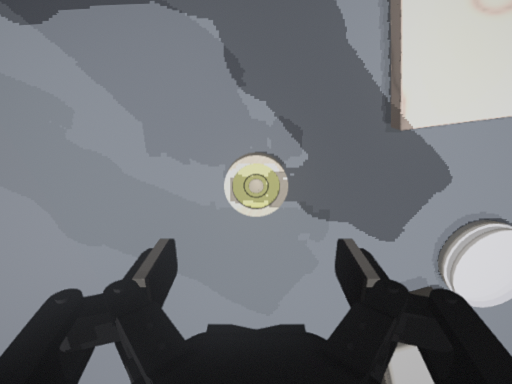

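The wrist view shows the level at (256,186). The arm was still swinging, so I'll let it settle and measure again.

send_rows --moves '[0, 0, 30, 0, 0, 0, 50, 0, 0, 0, 50, 0, 0, 0, 50, 0, 0, 0, 50, 0]'

```text
clock: 2.82
tcp_pos: [0.47, -0.2306, 0.0712]
orientation: [2.218, 2.223, 0.001]
contact_force: [0.1, -0.9, 0.5]
grip_width: 0.0851
```

Run:
```python
from h import *
snap('wrist','w2')
plan([.469,-.232,.0],0)
crop('w2',180,150,340,270,4,'w2c')
```

```text
tcp [ 0.47   -0.2306  0.0711] yang 0.13 move [-1.4 -1.1 71.1] turn 0.13488522062239383 clk 2.875 F [-0.7  0.5  0.3]
```

View pics/w2c.png

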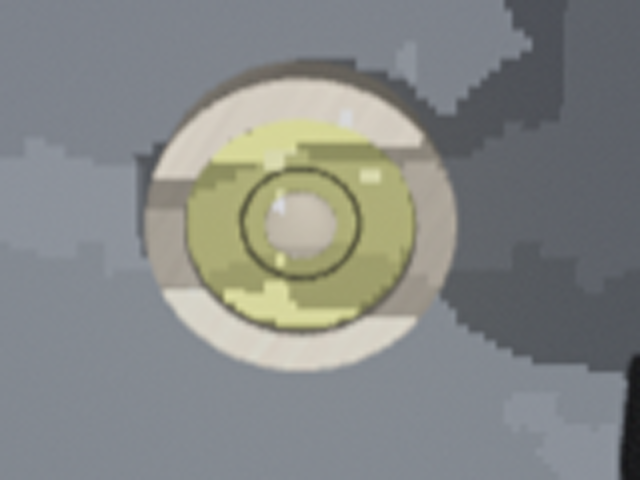

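Run:
```python
from h import *
f=load('w2'); P=pt(f,(180+301.5/4-.5,150+224/4-.5),.0155);print(P)
plan([P[0],P[1],0.0],0)
```

```text
[ 0.46945106 -0.22936019  0.0155    ]
tcp [ 0.47   -0.2306  0.0711] yang 0.13 move [ 1.2 -0.7 71.1] turn 0.13488522062239383 clk 2.875 F [-0.7  0.5  0.3]
```

send_rows --moves '[0, 0, 20, 0, 0, 0, 40, 0, 0, 0, 58, 0, 0, 0, 66, 0, 0, 0, 70, 0, 0, 0, 70, 0, 0, 0, 70, 0]'

```text
clock: 3.75
tcp_pos: [0.4697, -0.2307, 0.0007]
orientation: [2.219, 2.223, 0.001]
contact_force: [0.7, 0.4, 0.0]
grip_width: 0.0856
```

send_rows --moves '[0, 0, 0, 0, 0, 0, 0, 0, 0, 0, 0, 0, 0, 0, 0, 0, 0, 0, 0, 0, 0, 0, 0, 0, 0, 0, 0, 0]' --hand 0.6 --newtons 30

```text
clock: 4.62
tcp_pos: [0.4695, -0.2305, 0.0008]
orientation: [2.219, 2.224, 0.001]
contact_force: [-1.2, 1.2, 6.2]
grip_width: 0.0589
```

Run:
```python
from h import *
snap('wrist','w3')
plan([.469,-.232,.0],0)
```

```text
tcp [ 0.4695 -0.2306  0.0008] yang 0.11 move [-1.4 -0.5  0.8] turn 0.11414471084951572 clk 4.675 F [-1.6  0.4  6.3]
```

View pics/w3.png

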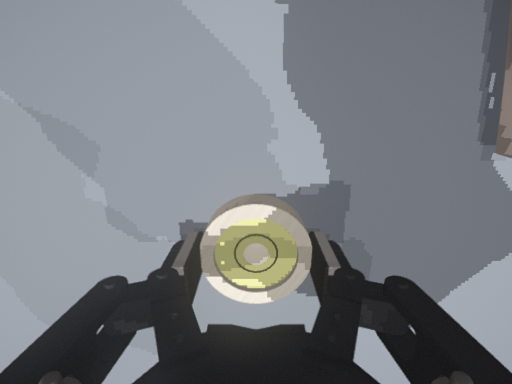

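send_rows --moves '[0, 0, -20, 0, 0, 0, -60, 0, 0, 0, -90, 0, 0, 0, -90, 0]'

```text
clock: 5.18
tcp_pos: [0.4706, -0.2309, 0.0921]
orientation: [2.217, 2.221, 0.003]
contact_force: [-0.3, 1.0, -2.5]
grip_width: 0.0589
```

Run:
```python
from h import *
plan([.671,-.036,.09],0)
```

```text
tcp [ 0.4706 -0.2309  0.0921] yang 0.12 move [194.5 200.8   2.7] turn 0.12485360491548647 clk 5.175 F [-0.3  1.  -2.5]
```

send_rows --moves '[25, 26, 0, 0, 65, 67, 0, 0, 105, 108, 0, 0, 145, 150, 0, 0, 175, 180, 0, 0, 190, 196, 0, 0, 195, 201, 0, 0, 195, 201, 10, 0]'

```text
clock: 6.18
tcp_pos: [0.6697, -0.0357, 0.0796]
orientation: [2.219, 2.223, -0.0]
contact_force: [0.0, -0.9, -1.8]
grip_width: 0.0584
```

send_rows --moves '[0, 0, 10, 0, 0, 0, 20, 0, 0, 0, 28, 0, 0, 0, 34, 0, 0, 0, 38, 0, 0, 0, 38, 0]'

```text
clock: 6.92
tcp_pos: [0.6699, -0.0351, 0.0421]
orientation: [-2.219, -2.224, 0.0]
contact_force: [0.6, 1.1, -1.7]
grip_width: 0.0582
```

Run:
```python
from h import *
snap('side','s4'); snap('wrist','w4')
plan([.671,-.036,.035],0)
crop('s4',200,120,370,250,4.6,'s4c')
```

```text
tcp [ 0.6702 -0.0351  0.0426] yang 0.12 move [-0.9  0.8  7.6] turn 0.11903322666221072 clk 7.025 F [-0.3  0.3 -2.5]
```

View pics/s4c.png

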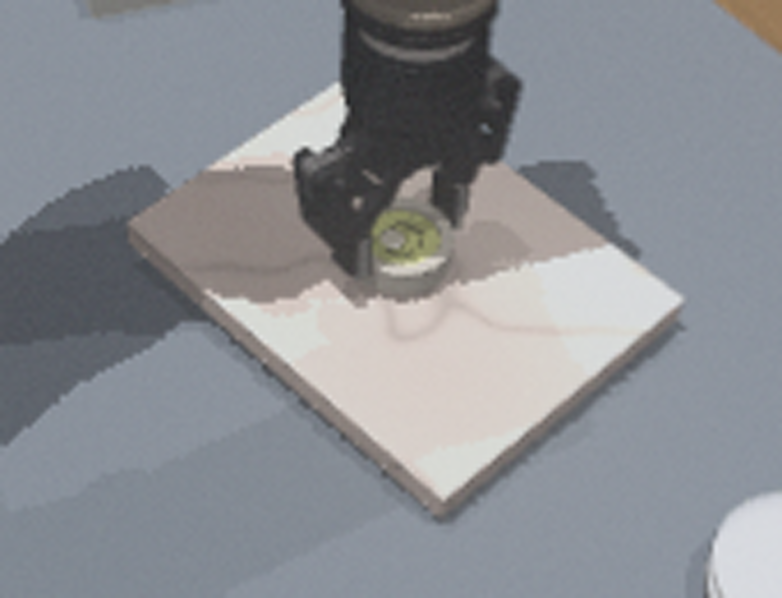

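View pics/w4.png

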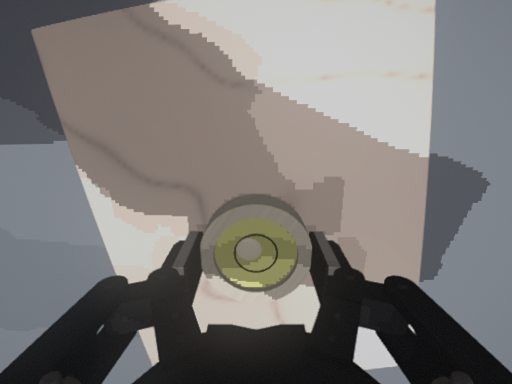

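send_rows --moves '[0, 0, 3, 0, 0, 0, 6, 0, 0, 0, 7, 0, 0, 0, 7, 0]'

```text
clock: 7.52
tcp_pos: [0.6698, -0.0351, 0.0353]
orientation: [-2.219, -2.224, 0.0]
contact_force: [-1.4, -0.4, -0.7]
grip_width: 0.0585
```

send_rows --moves '[0, 0, 1, 0, 0, 0, 1, 0]'

```text
clock: 7.78
tcp_pos: [0.67, -0.0353, 0.0348]
orientation: [2.219, 2.224, 0.0]
contact_force: [-2.6, -1.1, 3.9]
grip_width: 0.0584
```

Contact is felt, about +6 N against the carried weight. Now I'll open slowly.

send_rows --moves '[0, 0, 0, 0, 0, 0, 0, 0, 0, 0, 0, 0, 0, 0, 0, 0]' --hand 0

```text
clock: 8.28
tcp_pos: [0.67, -0.0351, 0.0342]
orientation: [2.219, 2.224, 0.0]
contact_force: [1.0, 0.4, -1.1]
grip_width: 0.0858
```

send_rows --moves '[0, 0, -20, 0, 0, 0, -60, 0, 0, 0, -100, 0, 0, 0, -150, 0, 0, 0, -150, 0]'

```text
clock: 8.9
tcp_pos: [0.673, -0.0361, 0.1906]
orientation: [2.215, 2.218, 0.011]
contact_force: [-0.8, 0.2, -0.6]
grip_width: 0.0851
```

Run:
```python
from h import *
snap('wrist','w5')
c=(.489,.161)
a=np.radians(-42)
u=np.array([np.cos(a),np.sin(a)])
print(np.array(c)-100*u/1000)
plan([.67,-.036,.18],0)
crop('w5',150,100,400,288,3.2,'w5c')
```

```text
[0.41468552 0.22791306]
tcp [ 0.6714 -0.0355  0.1878] yang 0.1 move [-0.5 -1.5  7.8] turn 0.10163889323317221 clk 8.95 F [ 0.5  0.2 -0. ]
```

View pics/w5c.png

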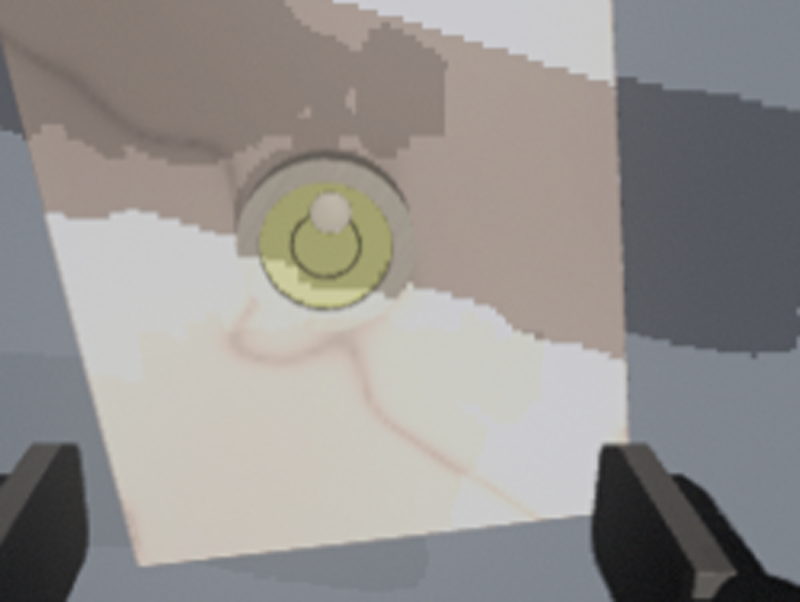

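View pics/w5.png

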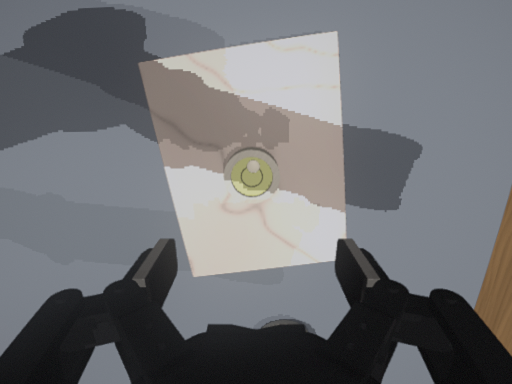

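The bubble sits at the top of the ring in the wrist view, towards +y. So the left side is high and the near-right corner is low. Now the wedge.

Run:
```python
from h import *
plan([.425,.218,.14],48)
```

```text
tcp [ 0.6714 -0.0355  0.1878] yang 0.1 move [ 253.9 -246.2   46.6] turn -47.89836110676683 clk 8.95 F [ 0.5  0.2 -0. ]
```

send_rows --moves '[32, -31, 0, -6, 64, -62, 0, -12, 96, -93, 5, -18, 128, -124, 15, -24, 170, -165, 25, -32, 210, -204, 35, -40, 240, -233, 45, -46, 254, -246, 47, -48]'

```text
clock: 9.95
tcp_pos: [0.4209, 0.2194, 0.1364]
orientation: [-1.116, -2.935, 0.003]
contact_force: [-0.3, -0.1, -0.4]
grip_width: 0.0852
```

send_rows --moves '[0, 0, 0, 0, 0, 0, 0, 0]'

```text
clock: 10.2
tcp_pos: [0.4249, 0.2171, 0.1376]
orientation: [1.127, 2.931, 0.0]
contact_force: [0.2, 0.1, 1.0]
grip_width: 0.0856
```

Run:
```python
from h import *
snap('wrist','w6');snap('top','t6')
plan([.415,.228,.1],48)
```

```text
tcp [0.4248 0.2171 0.1376] yang 47.91 move [14.6  1.5 37.6] turn -0.08663331854646117 clk 10.3 F [-0.4 -0.2 -0.5]
```

View pics/w6.png

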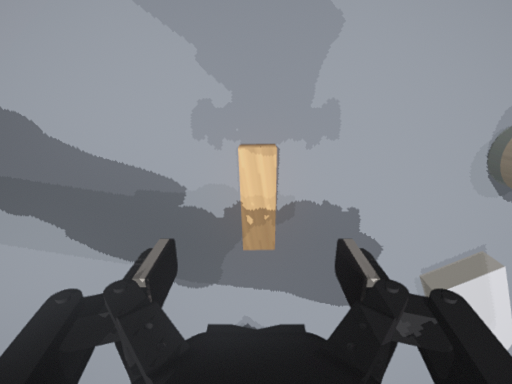

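View pics/t6.png

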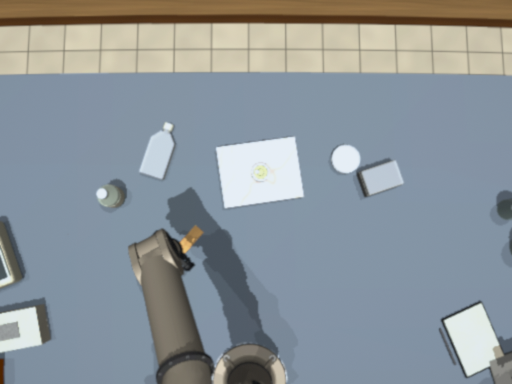

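Run:
```python
from h import *
f=load('w6')
A=(pt(f,(239,145.5),.0246)+pt(f,(277.5,145.5),.0246))/2
B=(pt(f,(243,250),.003)+pt(f,(275.5,250),.003))/2
d=(B-A)[:2];print(A,B,np.linalg.norm(d),np.degrees(np.arctan2(d[1],d[0])))
crop('t6',205,125,315,215,7,'t6c'); crop('w6',210,130,310,265,4.4,'w6c')
g=A[:2]+d/np.linalg.norm(d)*.022; print(g)
plan([g[0],g[1],.001],np.degrees(np.arctan2(d[1],d[0]))+90)
```

```text
[0.39867885 0.24509598 0.0246    ] [0.49090577 0.1641352  0.003     ] 0.1227210384624614 -41.278062175747834
[0.41521222 0.23058228]
tcp [0.4248 0.2171 0.1376] yang 47.91 move [ 16.2   3.5 136.6] turn -0.8085711427986269 clk 10.3 F [-0.4 -0.2 -0.5]
```

View pics/t6c.png

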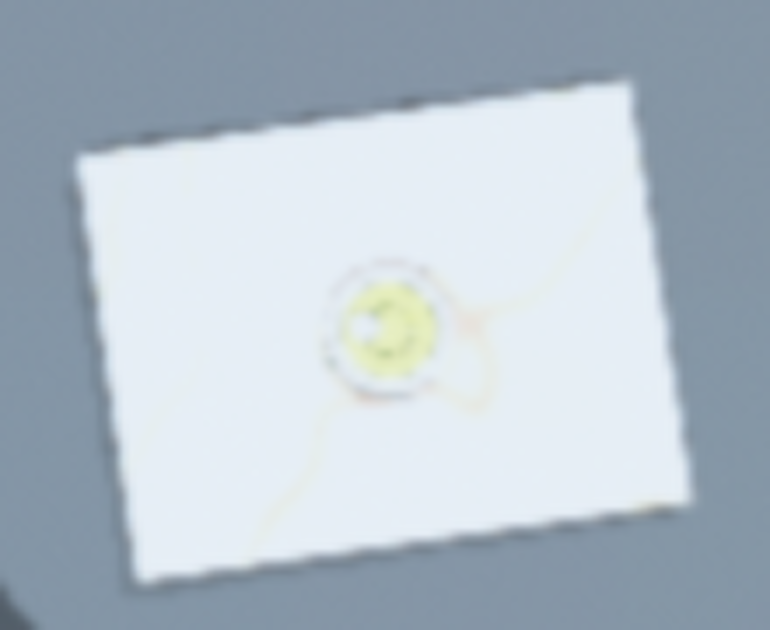

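View pics/w6c.png

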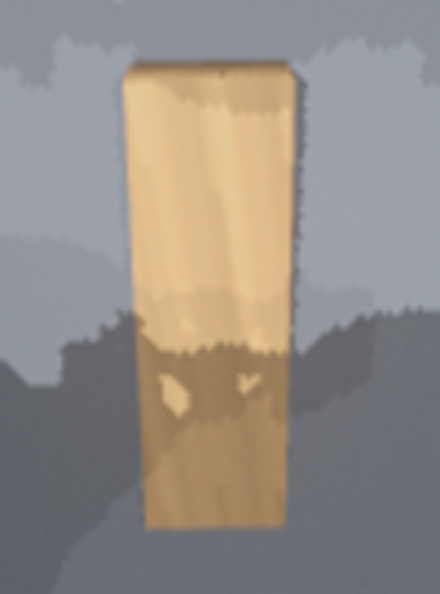

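send_rows --moves '[16, 2, 40, -1, 16, 2, 80, -1, 16, 2, 110, -1, 16, 2, 125, -1, 16, 2, 133, -1, 16, 2, 133, -1]'

```text
clock: 11.05
tcp_pos: [0.4133, 0.2304, 0.0045]
orientation: [1.098, 2.943, 0.0]
contact_force: [0.5, -0.1, -0.3]
grip_width: 0.0856
```

send_rows --moves '[0, 0, 0, 0, 0, 0, 0, 0, 0, 0, 0, 0, 0, 0, 0, 0, 0, 0, 0, 0, 0, 0, 0, 0, 0, 0, 0, 0]' --hand 0.9 --newtons 60

```text
clock: 11.92
tcp_pos: [0.4132, 0.2309, 0.0051]
orientation: [1.097, 2.943, 0.002]
contact_force: [-1.0, 0.0, 6.8]
grip_width: 0.035
```

Run:
```python
from h import *
snap('wrist','w7')
plan([.415,.228,.1],48)
```

```text
tcp [0.4132 0.2309 0.0051] yang 49.11 move [ -3.2  -0.9 -94.9] turn 1.1097631154429877 clk 11.975 F [-0.9 -0.2  7.7]
```

View pics/w7.png

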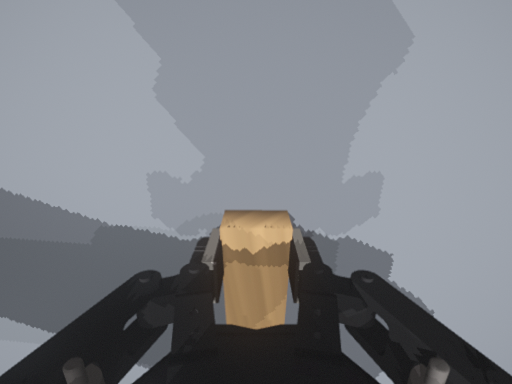

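send_rows --moves '[0, 0, -20, 0, 0, 0, -60, 0, 0, 0, -95, 0, 0, 0, -95, 0]'

```text
clock: 12.48
tcp_pos: [0.4143, 0.2317, 0.1017]
orientation: [1.096, 2.941, 0.008]
contact_force: [-0.1, -0.1, -0.7]
grip_width: 0.0347
```

Run:
```python
from h import *
plan([.462,-.174,.1],97.9)
```

```text
tcp [0.4143 0.2317 0.1017] yang 49.12 move [-301.5 -275.6    0.4] turn -48.778570157744184 clk 12.475 F [-0.1 -0.1 -0.7]
```

send_rows --moves '[-35, -30, 0, -5, -72, -66, 0, -11, -112, -102, 0, -18, -152, -139, 0, -25, -192, -175, 0, -32, -232, -212, 0, -39, -270, -247, 0, -45, -301, -275, 0, -49]'

```text
clock: 13.48
tcp_pos: [0.4597, -0.1764, 0.0983]
orientation: [0.224, -3.132, -0.0]
contact_force: [0.9, 1.2, 0.2]
grip_width: 0.0342
```

send_rows --moves '[0, 0, 0, 0, 0, 0, 0, 0, 0, 0, 0, 0]'

```text
clock: 13.85
tcp_pos: [0.4602, -0.1727, 0.0988]
orientation: [0.226, -3.133, -0.001]
contact_force: [0.5, 0.8, -0.5]
grip_width: 0.0344
```

Run:
```python
from h import *
snap('top','t8');snap('wrist','w8');snap('side','s8')
plan([.462,-.174,.1],97.9)
crop('t8',205,125,325,225,6.6,'t8c'); crop('s8',160,120,360,270,4,'s8c')
```

```text
tcp [ 0.4605 -0.1732  0.0992] yang 98.22 move [-1.4 -1.  -0.8] turn 0.323975910338163 clk 14.0 F [-0.8 -0.2 -0.1]
```

View pics/t8c.png

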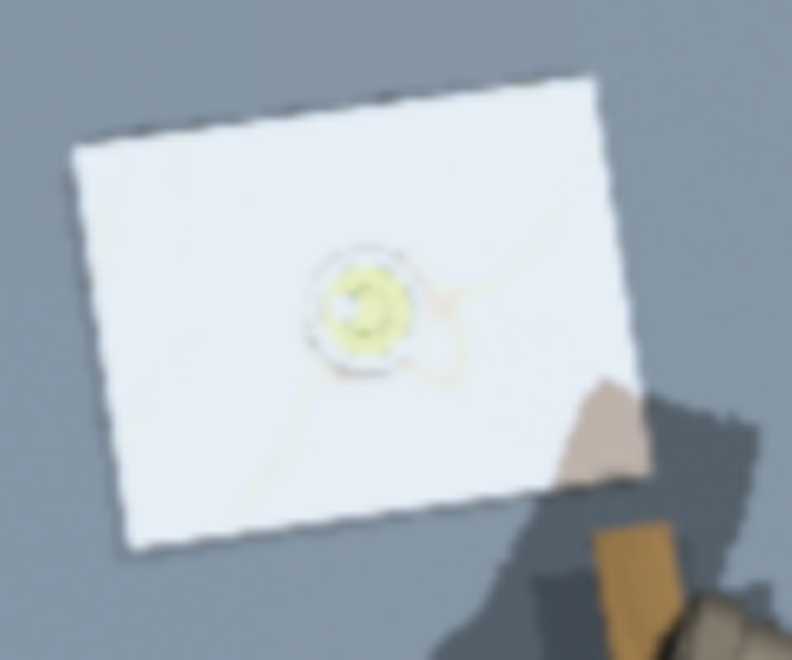

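View pics/w8.png

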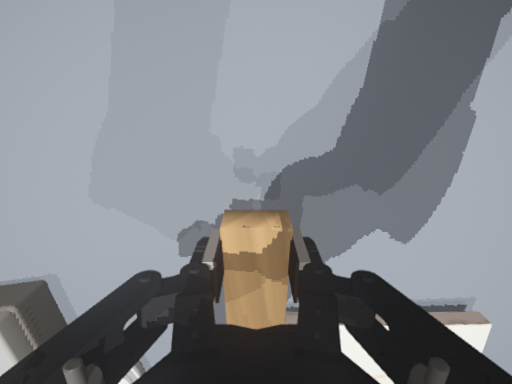

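View pics/s8c.png

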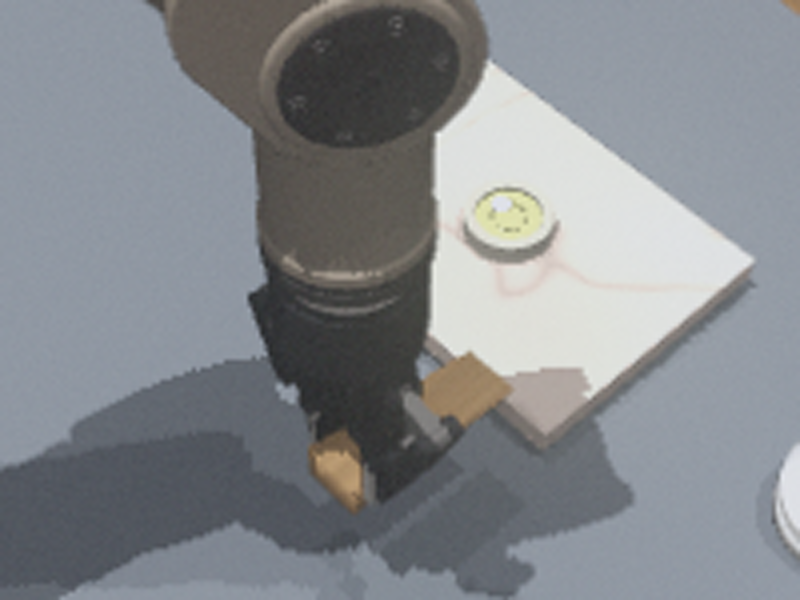

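Run:
```python
from h import *
f=load('t8'); t=lambda x,y:(205+(x+.5)/6.6-.5,125+(y+.5)/6.6-.5)
a,b=pt(f,t(595,532),.099),pt(f,t(672,522),.099)
nl=pt(f,t(128,549),.035);nr=pt(f,t(654,474),.028);fl=pt(f,t(71,147),.035);fr=pt(f,t(596,76),.033)
print(a,b,nl,nr)
v=(nl-nr)[:2];v/=np.linalg.norm(v);u=np.array([v[1],-v[0]])
print('yaw',np.degrees(np.arctan2(u[1],u[0])),'wedge edge',np.degrees(np.arctan2(*(a-b)[[1,0]]))-90)
m=(a+b)[:2]/2
print('tip rel to nr corner: x',(m-nr[:2])@u,'y',(m-nr[:2])@v, 'c',(nl+nr+fl+fr)/4)
tc=r.get_obs()['tcp_pos'];print('tip ahead of tcp',np.linalg.norm(m-tc[:2]))
```

```text
[ 0.55810923 -0.14216957  0.099     ] [ 0.56275565 -0.17838788  0.099     ] [0.55396068 0.07979218 0.035     ] [ 0.59099026 -0.17845244  0.028     ]
yaw 8.15999518883289 wedge edge 7.31049627719203
tip rel to nr corner: x -0.02766890258388116 y 0.022327026874944148 c [ 0.67154627 -0.03531927  0.03275   ]
tip ahead of tcp 0.10078873335858167
```

send_rows --moves '[0, 0, 30, 0, 0, 0, 60, 0, 0, 0, 80, 0, 0, 0, 90, 0, 0, 0, 93, 0, 0, 0, 93, 0, 0, 0, 93, 0]'

```text
clock: 14.88
tcp_pos: [0.461, -0.1744, 0.0069]
orientation: [-0.222, 3.133, -0.0]
contact_force: [-0.6, 0.3, -0.9]
grip_width: 0.0345
```

send_rows --moves '[0, 0, 1.5, 0, 0, 0, 2, 0, 0, 0, 2, 0]'

```text
clock: 15.25
tcp_pos: [0.4608, -0.1745, 0.0051]
orientation: [-0.222, 3.133, -0.0]
contact_force: [-1.7, 0.4, 8.5]
grip_width: 0.0344
```

send_rows --moves '[-8, 0, -0.5, 0, -16, 0, -0.5, 0, -22, 0, -0.5, 0, -26, 0, -0.5, 0, -30, 0, -0.5, 0, -34, 0, -0.5, 0, -38, 0, -0.5, 0, -38, 0, -0.5, 0]'

```text
clock: 16.25
tcp_pos: [0.4982, -0.1693, 0.0051]
orientation: [0.222, -3.133, 0.0]
contact_force: [-1.8, -0.9, 6.3]
grip_width: 0.0345
```

Run:
```python
from h import *
snap('side','s9'); plan([.462,-.174,.1],97.9)
crop('s9',180,130,340,250,5,'s9c')
```

```text
tcp [ 0.4982 -0.1693  0.0051] yang 98.11 move [ 36.5   0.4 -94.9] turn 0.20615116181581072 clk 16.3 F [-3.  -0.4  6.5]
```

View pics/s9c.png

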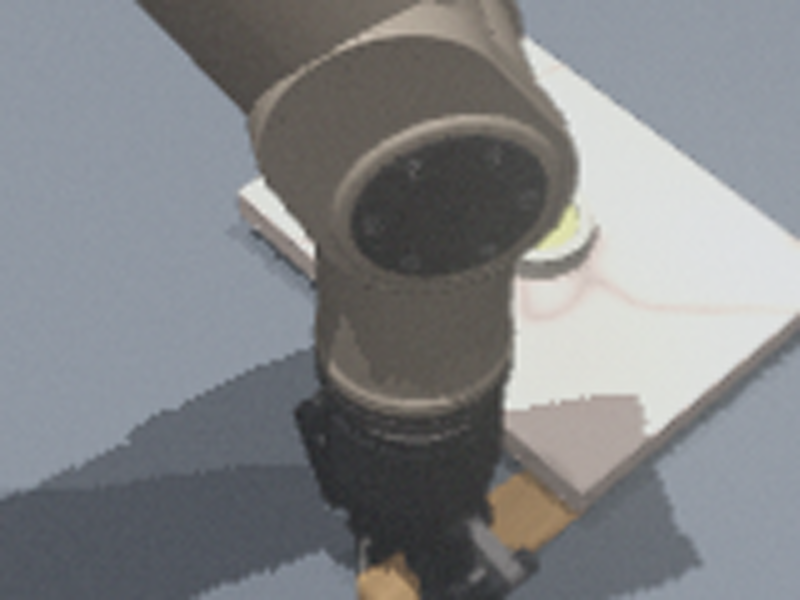

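send_rows --moves '[-4, 0, 0, 0, -8, 0, 0, 0, -12, 0, 0, 0, -16, 0, 0, 0, -20, 0, 0, 0, -24, 0, 0, 0, -28, 0, 0, 0, -28, 0, 0, 0]'

```text
clock: 17.3
tcp_pos: [0.5204, -0.1664, 0.0051]
orientation: [0.218, -3.124, -0.002]
contact_force: [-16.2, -1.1, 22.1]
grip_width: 0.0344
```

Run:
```python
from h import *
snap('top','t10'); plan([.462,-.174,.1],97.9)
crop('t10',205,125,325,225,6.6,'t10c')
```

```text
tcp [ 0.5204 -0.1664  0.005 ] yang 97.98 move [ 59.8   0.8 -94.4] turn 0.07622339355273766 clk 17.35 F [-17.1  -2.8  22.8]
```

View pics/t10c.png

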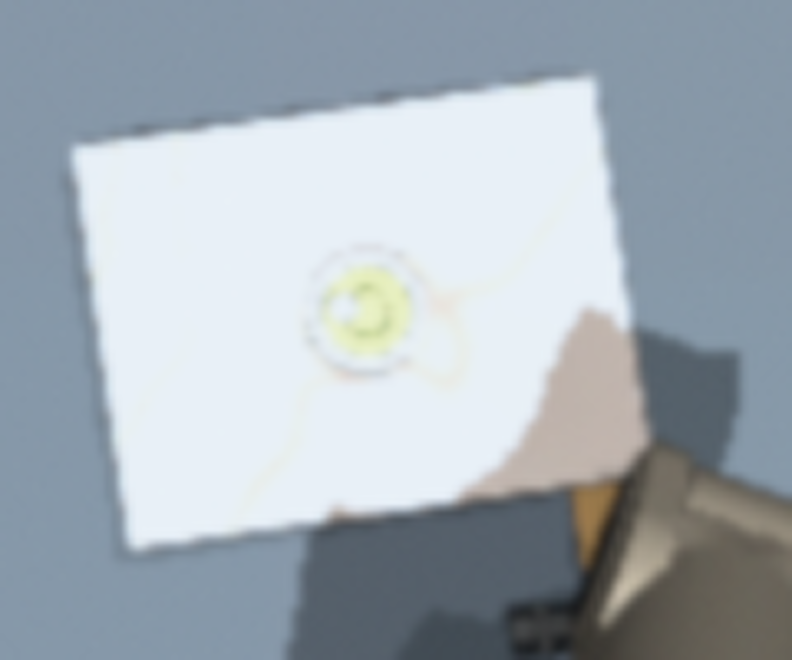

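send_rows --moves '[0, 0, -1.5, 0, -2, 0, -1.5, 0, -4, 0, -1.5, 0, -6, 0, -1.5, 0, -8, 0, -1.5, 0, -10, 0, -1.5, 0]'

```text
clock: 18.1
tcp_pos: [0.533, -0.1634, 0.0052]
orientation: [0.221, -3.128, -0.002]
contact_force: [-6.8, -0.8, -0.1]
grip_width: 0.0348
```

Run:
```python
from h import *
snap('top','t11'); plan([.462,-.174,.1],97.9)
crop('t11',205,125,325,225,6.6,'t11c')
```

```text
tcp [ 0.5334 -0.1634  0.0053] yang 98.1 move [ 72.6  -0.3 -94.4] turn 0.20104784781590013 clk 18.15 F [-5.3 -0.6  0.2]
```

View pics/t11c.png

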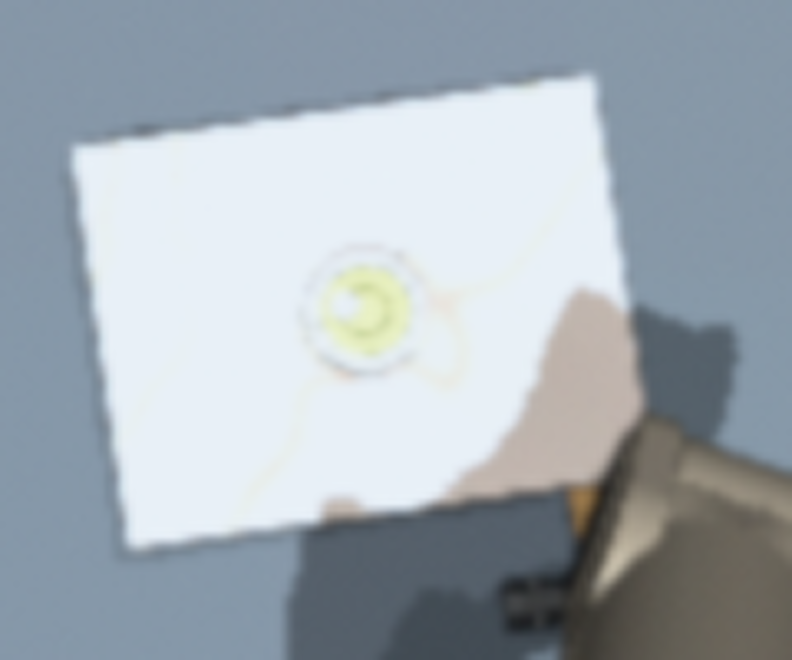

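send_rows --moves '[-2, 0, 0, 0, -4, 0, 0, 0, -6, 0, 0, 0, -8, 0, 0, 0, -9, 0, 0, 0, -9, 0, 0, 0, -9, 0, 0, 0, -9, 0, 0, 0]'

```text
clock: 19.15
tcp_pos: [0.5419, -0.1622, 0.0052]
orientation: [0.221, -3.128, -0.002]
contact_force: [-6.5, -0.7, -0.8]
grip_width: 0.0347
```

send_rows --moves '[0, 0, 0, 0, 0, 0, 0, 0, 0, 0, 0, 0, 0, 0, 0, 0, 0, 0, 0, 0, 0, 0, 0, 0]'

```text
clock: 19.9
tcp_pos: [0.5419, -0.1622, 0.0052]
orientation: [0.221, -3.128, -0.002]
contact_force: [-4.9, -0.3, 0.3]
grip_width: 0.0343
```

```bash
cat > b.py <<'E'
from h import *
import sys
k=sys.argv[1]
f=snap('top','t'+k); plan([.462,-.174,.1],97.9)
crop('t'+k,245,155,285,185,18,'t'+k+'c'); crop('t'+k,205,125,325,225,6.6,'t'+k+'d')
E
python3 b.py 12
```

```text
tcp [ 0.5419 -0.1622  0.0052] yang 98.1 move [ 81.3  -0.3 -94.4] turn 0.1976737563049653 clk 19.95 F [-4.9 -0.8 -0.8]
```

View pics/t12c.png

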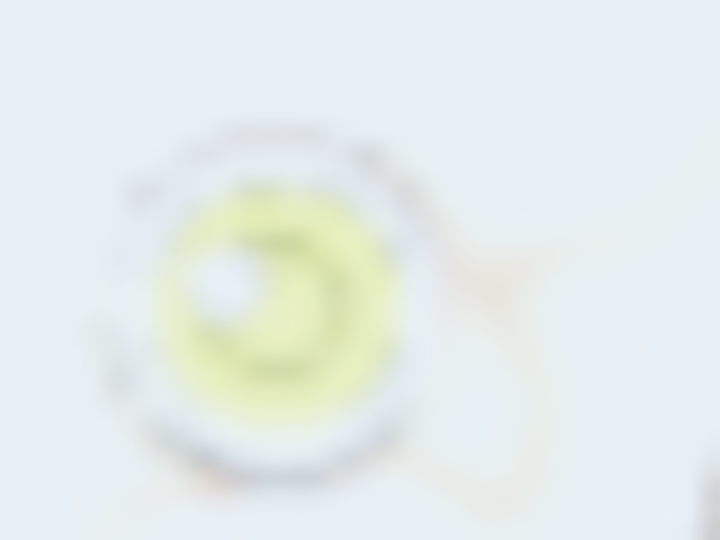

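View pics/t12d.png

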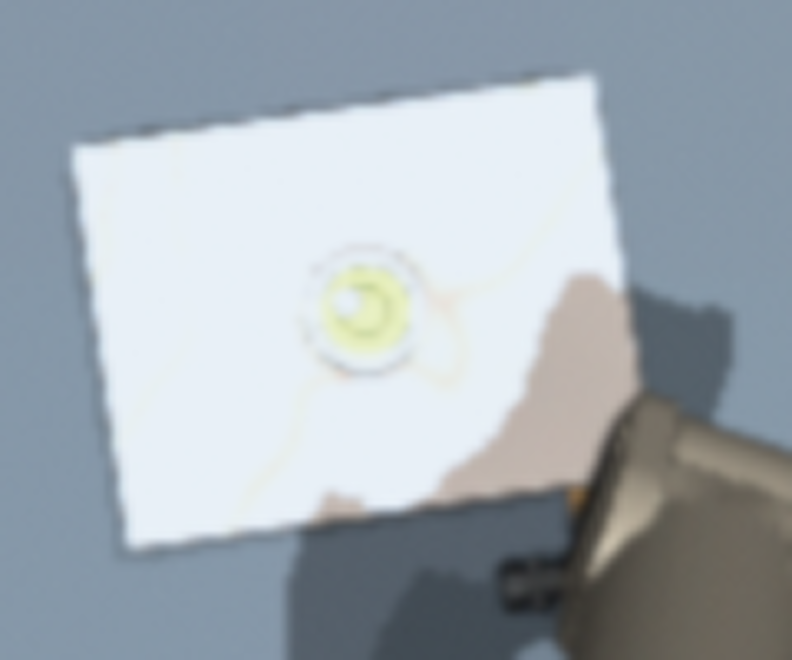

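send_rows --moves '[-2, 0, 0, 0, -4, 0, 0, 0, -5, 0, 0, 0, -5, 0, 0, 0, -5, 0, 0, 0, -5, 0, 0, 0, -5, 0, 0, 0, -5, 0, 0, 0]'

```text
clock: 20.95
tcp_pos: [0.5465, -0.1616, 0.0052]
orientation: [0.221, -3.128, -0.002]
contact_force: [-6.8, -0.4, -0.2]
grip_width: 0.0347
```

send_rows --moves '[0, 0, 0, 0, 0, 0, 0, 0, 0, 0, 0, 0, 0, 0, 0, 0, 0, 0, 0, 0, 0, 0, 0, 0]'

```text
clock: 21.7
tcp_pos: [0.5465, -0.1616, 0.0052]
orientation: [0.221, -3.128, -0.002]
contact_force: [-6.7, -0.9, 0.8]
grip_width: 0.0349
```

```bash
python3 b.py 13
```

```text
tcp [ 0.5465 -0.1617  0.0052] yang 98.09 move [ 86.   -0.2 -94.3] turn 0.18625994867976203 clk 21.75 F [-7.1  0.1  0.7]
```

View pics/t13c.png

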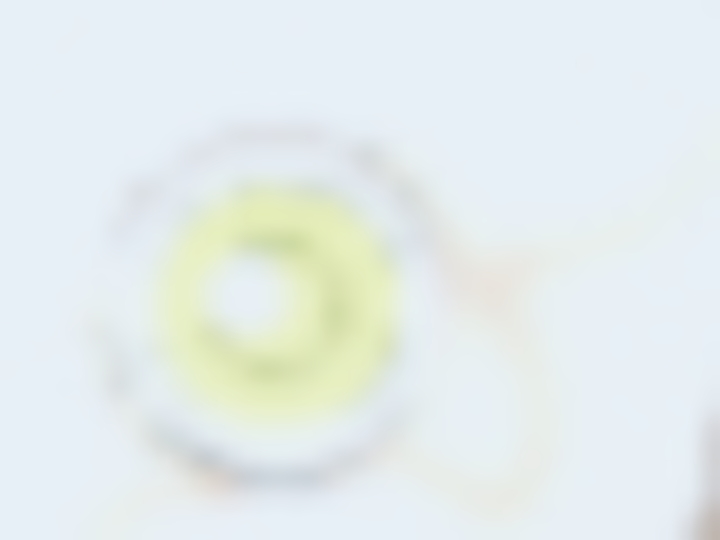

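send_rows --moves '[-2, 0, 0, 0, -4, 0, 0, 0, -5, 0, 0, 0, -5, 0, 0, 0, -5, 0, 0, 0, -5, 0, 0, 0, -5, 0, 0, 0, -5, 0, 0, 0]'

```text
clock: 22.75
tcp_pos: [0.551, -0.1611, 0.0052]
orientation: [0.221, -3.127, -0.002]
contact_force: [-7.7, -0.3, 2.3]
grip_width: 0.0349
```

send_rows --moves '[0, 0, 0, 0, 0, 0, 0, 0, 0, 0, 0, 0, 0, 0, 0, 0, 0, 0, 0, 0, 0, 0, 0, 0]'

```text
clock: 23.5
tcp_pos: [0.551, -0.1611, 0.0052]
orientation: [0.221, -3.127, -0.002]
contact_force: [-8.8, -0.9, 2.9]
grip_width: 0.0344
```

```bash
python3 b.py 14
```

```text
tcp [ 0.551  -0.1611  0.0052] yang 98.08 move [ 90.5  -0.1 -94.2] turn 0.17931666701582571 clk 23.55 F [-8.  -0.6  1.4]
```

View pics/t14c.png

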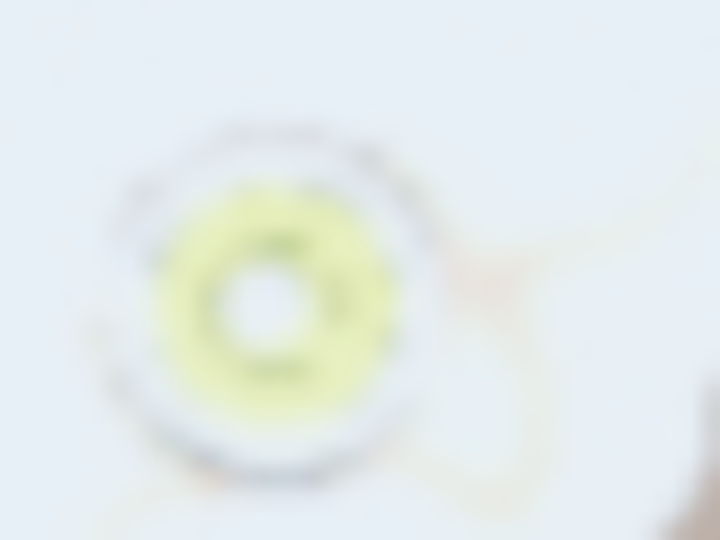

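send_rows --moves '[-1, 0, 0, 0, -1, 0, 0, 0, 0, 0, 0, 0, 2, 0, 0, 0, 2, 0, 0, 0]'

```text
clock: 24.18
tcp_pos: [0.5518, -0.1611, 0.0057]
orientation: [0.222, -3.132, -0.001]
contact_force: [-2.5, -0.6, -4.2]
grip_width: 0.0346
```

send_rows --moves '[0, 0, 0, 0, 0, 0, 0, 0, 0, 0, 0, 0, 0, 0, 0, 0]' --hand 0.3

```text
clock: 24.68
tcp_pos: [0.5529, -0.1612, 0.0065]
orientation: [-0.223, 3.133, -0.0]
contact_force: [0.8, 0.2, 0.3]
grip_width: 0.06
```

```bash
python3 b.py 15; python3 -c "
from h import *
snap('wrist','w15')"
```

```text
tcp [ 0.5528 -0.1612  0.0064] yang 98.12 move [ 91.6   0.2 -93.6] turn 0.22178201518211438 clk 24.725 F [-0.   0.4  0.1]
```

View pics/t15c.png

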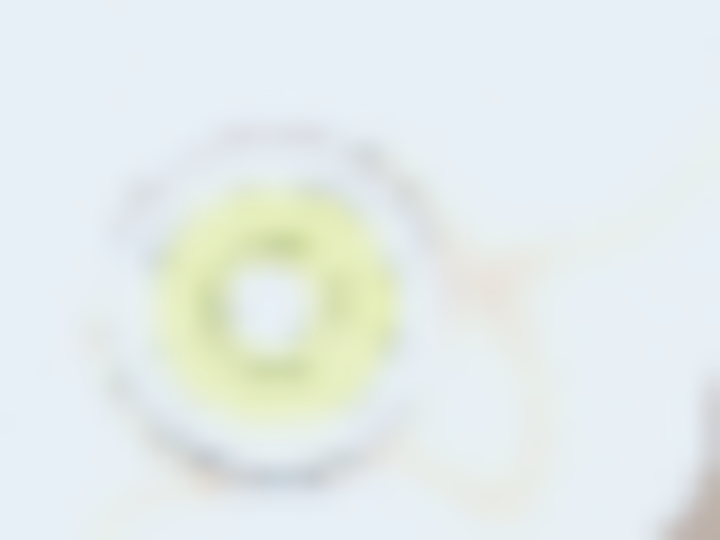

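View pics/w15.png

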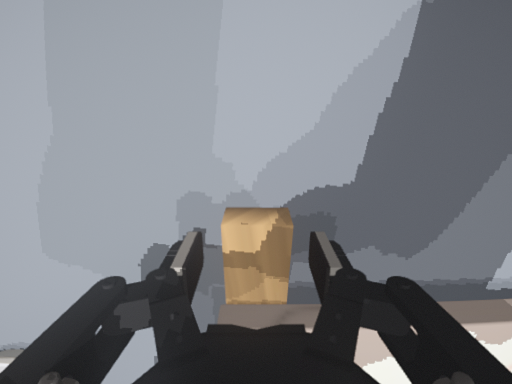

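The bubble at (270,307) is centred in the ring at (273,307), and both fingers are clear of the wedge. I'll retreat straight up.

send_rows --moves '[0, 0, -10, 0, 0, 0, -30, 0, 0, 0, -70, 0, 0, 0, -110, 0, 20, 0, -150, 0, 20, 0, -150, 0, 20, 0, -150, 0, 20, 0, -150, 0]'

```text
clock: 25.78
tcp_pos: [0.5324, -0.1636, 0.1555]
orientation: [0.223, -3.132, -0.001]
contact_force: [0.7, 0.1, -0.4]
grip_width: 0.0596
```

send_rows --moves '[0, 0, 0, 0, 0, 0, 0, 0, 0, 0, 0, 0, 0, 0, 0, 0, 0, 0, 0, 0, 0, 0, 0, 0, 0, 0, 0, 0, 0, 0, 0, 0]'

```text
clock: 26.78
tcp_pos: [0.5327, -0.1641, 0.1563]
orientation: [0.222, -3.134, -0.0]
contact_force: [0.2, 0.2, -0.2]
grip_width: 0.0597
```

```bash
python3 b.py 16; python3 -c "
from h import *
snap('side','s16');crop('s16',200,120,370,250,4.6,'s16c')
f=load('t16')"
```

```text
tcp [ 0.5327 -0.1641  0.1563] yang 98.12 move [71.4  0.1 56.3] turn 0.21599436599733224 clk 26.825 F [ 0.3  0.2 -0.2]
```

View pics/t16c.png

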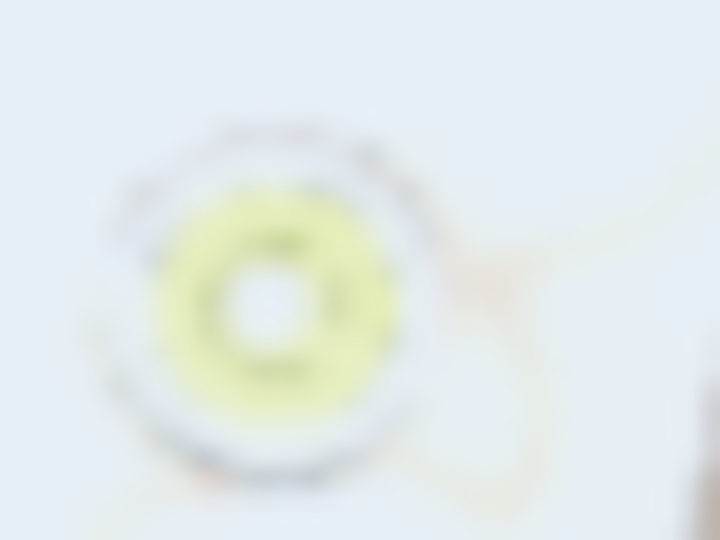

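View pics/t16d.png

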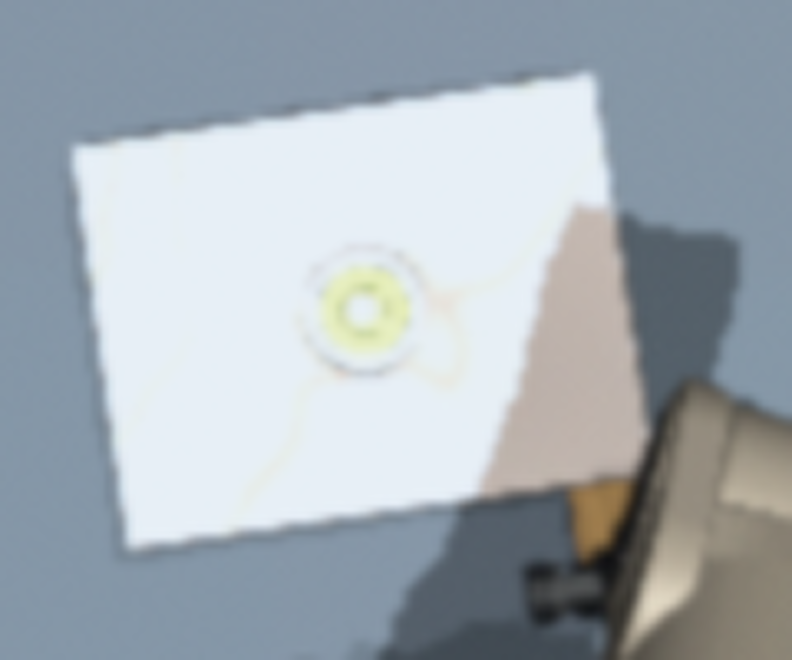

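View pics/s16c.png

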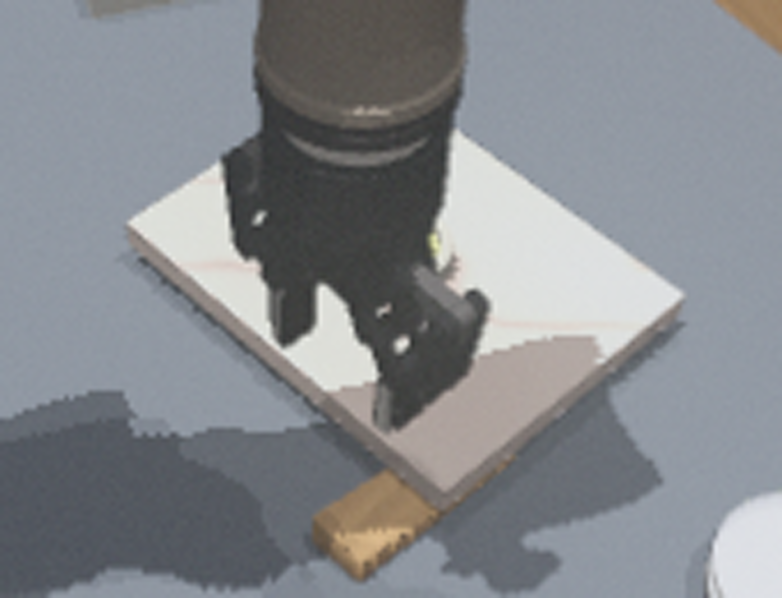

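The bubble is still centred after the arm let go, about 1 mm off. The slab's corners match the first picture, the wedge lies under the right corner, and the arm is clear.

```bash
python3 -c "
from bench import r
print(r.hand_in())"
```

```text
the job is handed in; nothing more can be done
None
```

I set the level on the middle of the slab and let go. Then I pushed the wedge, thin end first, about 64 mm under the low near-right corner, released it and lifted the arm clear. I handed the job in at about 27 s; the hand-in gives no verdict.

- **Bubble:** the last top picture, about 2 s after I let go of the wedge, shows it roughly 1 mm from the ring's centre; the limit is 4 mm. The side camera couldn't confirm this because the gripper blocked its view.
- **Slab:** its corners in the top picture stayed where they were before the push, to within about a pixel (3 mm).
- **Bystanders:** the arm kept well away from them. I did not measure them again at the end.
- **Low corner:** before the wedge went in, the bubble looked pushed almost straight to the left, not towards the far left as I expected. That was probably because the bubble's travel is limited. The push confirmed that the right corner was the low one.
- **Forces:** the highest I saw was about 17 N sideways with 23 N upwards, while the wedge was being pressed on the bench. I raised the tool about 1.5 mm and the push then took 5 to 9 N.

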